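# Bring the adhesive gun's rod up to the hidden piston

### The job

The anvil is about to be bedded on its block, so get the cartridge gun in the vise ready for use. Its cartridge is part used and you cannot see into it: push the rod in by its bent end until you feel the plunger come up against the piston inside, and stop there, leaving the plunger on the piston and not driving the piston any deeper. Then squeeze the trigger fully towards the fixed grip to set the drive, let it spring right back, and leave everything else on the bench where it is.

Things in the scene. Friction and masses are not known exactly. Their poses are not given: they have to be found in the camera images.
- rod: The gun's steel push rod, 8.4 mm thick, level; its rear end is bent straight up. Origin: on the rod's axis in the bend, 135 mm above the bench. +y points back out of the gun, free space behind; +z up. The rod slides in along its own -y with 3 N of drag and stays where left. The disc-shaped plunger is fixed on it 270 mm ahead, inside the cartridge
- rod_bend (a point): Middle of the upright round bend at the rod's rear end, where it is pushed: 25 mm above the rod's axis; the bend's top is 46 mm above that axis. The plunger meets the piston after 20 to 110 mm of travel; the resistance then rises sharply within 1 mm, and at about 22 N above the drag the piston slips deeper
- cartridge: Opaque white tube with a blue band in the gun's red cradle, held fixed by the blue vise: 49 mm diameter, 216 mm long, level, capped nozzle to -y, tail (where the rod enters) to +y. Origin: on its axis, mid vise jaws, 135 mm above the bench, 146.5 mm ahead of the tail. +y runs back to the rod, +z up. The piston is inside at an unknown depth
- grip_back (a point): Middle of the rear face of the orange fixed grip: a bar 20 mm thick, 24 mm high, 110 mm long, sticking out level to +x (leaning 0.12 rad back to +y), 135 mm above the bench. This point is 80 mm to +x of the gun's axis and 220 mm to +y of the cartridge's origin; axes as the cartridge's. Cannot move
- trigger_pad (a point): Middle of the front (-y) face of the black trigger lever, where a finger presses, in front of the grip: lever 10 mm thick, 18 mm high, 95 mm long, 135 mm above the bench, along +x when free; 60 mm from its hinge pin. It is 55 mm in front of grip_back when free, 40 mm when fully squeezed. Axes turn with the lever
- trigger (a joint): Trigger angle, rad: 0 free, 0.26 fully squeezed at its end stop. The pin is upright, 20 mm to +x of the gun's axis; the lever swings back (+y) to the grip. Spring: 4 N at the pad to start, 10 N at the stop; springs back when let go. It moves only a small drive plate, not the rod
- piston (a joint): How far the piston has been driven deeper from where it was found, m: 0 at the start, grows when it is forced
- spare_cartridge: a spare full cartridge standing on its end beyond the rod, white with a blue band, 49 mm diameter, 234 mm tall with its neck; origin under its centre. A bystander
- hammer: blue cross-peen hammer with a 290 mm wooden handle, lying; origin under its 100 mm head, 34 mm high. A bystander
- tongs: steel smith's tongs, 370 mm long, lying flat, 12 mm high; origin under the rivet. A bystander
- tape_measure: yellow tape measure, 72 x 40 x 66 mm high, standing on the bench on the near side of the rod; origin under its centre. A bystander
- square: try square lying under the rod, wooden stock 100 x 18 x 16 mm along its x from the origin, steel blade 150 mm along its y. A bystander
- wire_brush: wire brush, wooden back 250 x 28 mm, 40 mm high; origin under its centre. A bystander
- tin: tin can, 84 mm diameter, 100 mm high; origin under its centre. A bystander

How it is judged:
By the outcome, as a careful person would: the job done as asked, in the order asked, and still so for the second after the job is handed in, with the robot touching nothing.
It also fails if it takes over 54 s, if anything falls off the work surface, if the arm or the gripper's body presses on something with over 40 N, if the wrist force passes 120 N, or if a joint passes its speed limit or range.

### The arm

A 6-joint arm with a two-finger parallel gripper is mounted at the origin on the work surface. World frame = base frame: x ahead of the robot, y to its left, z up, the work surface at z = 0. Lengths are in m, angles in rad, forces in N, time in s.
With the tool pointing down it reaches from about 0.275 to 0.75 m from the base axis. Payload 10.2 kg.
Tool frame: the origin (TCP) lies between the finger pads; the fingertips stand 17 mm ahead of it and the grasp point (between the pads) lies 2 mm behind it; z points along the fingers, y is the direction in which the jaws open and shut (so a half turn about z gives the same grasp; the last joint's range is limited). The gripper opens to 88 mm and grips with 3 to 60 N. Pads are 18 mm wide; open, the fingers measure 123 mm over their backs; the gripper's body (75 mm by 187 mm) begins 45 mm behind the grasp point.
Start: joints at [0.911, 0.313, 1.498, -0, 1.331, -0.223], TCP at [0.222, 0.476, 0.232] pointing down, gripper open.
Joint ranges: [-2.94, 2.94], [-0.97, 2.17], [0.19, 2.56], [-1.23, 4.37], [0.02, 3.11], [-2.88, 2.88]. Speed limits (rad/s): [2.39, 2.39, 3.01, 3.14, 3.14, 3.14].

### API

Orientations are given as a rotation vector (axis times angle).
In Python, from rig import env, read_camera, get_calibration, regions_of, tip_of gives the robot as it stands.
- The arm moves only by the tool drive_tool, never from a script. Its argument "motion" is a list of rows, each an object of numbers: "dx", "dy", "dz": the shift along the tool's x, y, z in mm; "ax", "ay", "az": the turn, a rotation vector about the tool's x, y, z in rad; "hand": the gripper's target within -1 to 1 (shut at 1, half-way at 0, fully open at -1). A call has 1 to 8 rows; each row shifts and turns the pose as measured when the row begins, along the tool's axes as they then stand; what a row does not reach is not made up. A row lasts 1/10 s, in which the tool goes at most 50 mm and 8.59 degrees, less where a joint would pass 70% of its speed; a pose out of reach is approached as far as the arm can. A call with a gripper value outside its range is refused whole. The fingers move at their own pace and stop on an object; the grip force is fixed at half the most. Time passes only in rows, so rows that do not move let the fingers close. It gives the time, the measured TCP pose, the force and the opening at its end, in the units of the state.
- env.state(): the state, without advancing time (a new reading comes with each control period).
- read_camera(name): name is "side" or "top"; returns (picture, depth): 480x640x3 uint8, blue, green, red; 480x640 float32, m along the optical axis (not along the pixel's ray), 0 where there is no reading.
- get_calibration(name): a dict with "mtx" (3x3 intrinsics, pixels), "k1" (the pictures are not rectified: a ray, as slopes to the right and down, at radius r is drawn at 1 + k1 r^2 times it, then the intrinsics apply), "R" (3x3) and "t" (3): a world point X has camera coordinates R X + t. Camera axes: x right, y down, z forward; pixel columns grow to the right and rows downward; lengths in m; the calibration is good to about 2 mm. A picture is of the moment at which its call begins. get_calibration takes no time and is no camera call.
- env.hand_in(): hands the job in, once; it reports no verdict.
Trained networks look in the newest picture that a camera, given by its name, has taken for a name from the list of things; names that differ only in an ending like _2 or _b are one class to them, and where a whole thing is asked for, a point or a joint stands for the part that bears it (a point fixed in the world has none). Each returns a list of dicts, best first, with "conf" (0 to 1); they miss things now and then, are a little off and sometimes report something else, mostly with a low value. They report only what shows in the picture. A call takes as long as a camera call.
- regions_of(target, camera): "region" (480x640 bool, what is visible of it) and "box" ([left, top, right, bottom] in pixels, round what is visible of it).
- tip_of(target, camera): "pixel" ([column, row] in pixels: a listed point, or the origin of a listed thing).
The state is a dict: "t": time; "qpos": joint angles; "qvel": joint speeds; "tau": joint torques, N m; "eef_pos": TCP position; "orientation": TCP orientation; "wrist_force": force on the tool from outside, world axes, zero at the start; "moment": the same for the moment, N m; "finger_gap": finger opening in m.
Only numpy, scipy, OpenCV 4.12 (cv2) and the standard library are available. Lean on these libraries where they do the work, as an engineer would, in place of code of your own. Each camera call takes 0.05 s, during which the arm holds its last target.

## Working session

There is one attempt and no reset: what is moved stays moved. The work goes in short steps, Python scripts to look and compute and a tool call to move; the robot and the scene stay as the last step left them, time stands still between calls to the robot, and variables do not carry over. Pictures are saved under pics/ and viewed, and the job is handed in when it is done.

Besides the shell and the picture viewer there is one more tool, called after "Call:" as a command line: name --argument value ..., lists and objects as JSON in quotes. drive_tool: Moves the arm, as the interface text tells. Its arguments: {"type":"object","properties":{"motion":{"type":"array","items":{"type":"object","properties":{"dx":{"type":"number"},"dy":{"type":"number"},"dz":{"type":"number"},"ax":{"type":"number"},"ay":{"type":"number"},"az":{"type":"number"},"hand":{"type":"number"}}}}},"required":["motion"]}

```bash
ls; mkdir -p pics; cat > h.py <<'E'
import numpy as np, cv2
from rig import env, read_camera, get_calibration, regions_of, tip_of
def ray(cam,px):
    c=get_calibration(cam);K=np.array(c["mtx"]);k=c["k1"]
    u=np.array([(px[0]-K[0,2])/K[0,0],(px[1]-K[1,2])/K[1,1]])
    s=u.copy()
    for _ in range(20): s=u/(1+k*(s@s))
    R=np.array(c["R"]);t=np.array(c["t"])
    return -R.T@t, R.T@np.array([s[0],s[1],1.0])
def at_z(cam,px,z):
    o,d=ray(cam,px);return o+d*(z-o[2])/d[2]
def at_d(cam,px,dep):
    o,d=ray(cam,px);return o+d*dep
def proj(cam,X):
    c=get_calibration(cam);K=np.array(c["mtx"]);p=np.array(c["R"])@np.array(X)+np.array(c["t"])
    s=p[:2]/p[2];s=s*(1+c["k1"]*(s@s));return K[0,0]*s[0]+K[0,2],K[1,1]*s[1]+K[1,2]
E
python3 - <<'E'
from h import *
for c in("side","top"):
    im,d=read_camera(c);cv2.imwrite(f"pics/{c}0.png",im);np.save(f"pics/{c}0.npy",d)
    k=get_calibration(c);print(c,-np.array(k["R"]).T@np.array(k["t"]),np.array(k["R"])[2])
    for n in["rod","rod_bend","cartridge","grip_back","trigger_pad","spare_cartridge","tape_measure","hammer","tin","wire_brush","tongs","square"]:
        print(n,[(np.round(r["pixel"],1).tolist(),round(r["conf"],2)) for r in tip_of(n,c)[:2]])
print(env.state())
E
```

```text
pics
side [ 0.22862607 -0.91125706  1.0764637 ] [ 0.21484017  0.67171025 -0.70897746]
rod [([265.2, 166.5], 0.51)]
rod_bend [([266.3, 163.6], 0.63)]
cartridge [([320.0, 273.5], 0.61), ([324.7, 218.4], 0.41)]
grip_back [([316.3, 206.5], 0.82), ([337.6, 212.1], 0.45)]
trigger_pad [([328.1, 216.0], 0.6)]
spare_cartridge [([338.0, 210.0], 0.84), ([248.0, 269.6], 0.31)]
tape_measure [([249.0, 272.1], 0.87)]
hammer [([407.7, 436.6], 0.83)]
tin [([324.5, 415.3], 0.74)]
wire_brush [([270.3, 441.2], 0.67)]
tongs [([253.8, 162.1], 0.58), ([340.2, 211.6], 0.48)]
square [([271.6, 240.6], 0.49), ([339.7, 209.6], 0.22)]
top [ 0.34500203 -0.01078025  1.55764981] [ 0.13044064 -0.00482997 -0.99144436]
rod [([275.5, 230.4], 0.33)]
rod_bend [([216.1, 260.6], 0.78)]
cartridge [([353.9, 253.6], 0.61)]
grip_back [([276.1, 229.7], 0.73)]
trigger_pad [([277.2, 231.2], 0.62)]
spare_cartridge [([248.8, 204.7], 0.58)]
tape_measure [([294.0, 303.9], 0.64)]
hammer [([458.0, 235.1], 0.95), ([437.9, 318.5], 0.6)]
tin [([437.0, 273.3], 0.81), ([458.6, 233.1], 0.39)]
wire_brush [([437.6, 321.0], 0.81)]
tongs [([158.9, 267.4], 0.75)]
square [([266.8, 277.4], 0.62)]
{'t': 1.3, 'qpos': array([ 9.10578770e-01,  3.12845260e-01,  1.49772440e+00, -3.09172926e-05,
        1.33098967e+00, -2.23383424e-01]), 'qvel': array([ 0.00079926, -0.00067019, -0.00094489, -0.00046293, -0.00046028,
        0.00019489]), 'tau': array([-5.26262265e-04, -4.02116203e+01, -2.52416217e+01,  6.93499111e-02,
        3.19819199e-02,  8.89460836e-06]), 'eef_pos': array([0.22212098, 0.47569207, 0.232039  ]), 'orientation': array([6.80714422e-01, 3.06691574e+00, 2.71494235e-05]), 'wrist_force': array([-0.07311891,  0.48797938, -0.14619186]), 'moment': array([-0.01934648,  0.03622619,  0.01674023]), 'finger_gap': 0.08797180828405236}
```

View pics/side0.png

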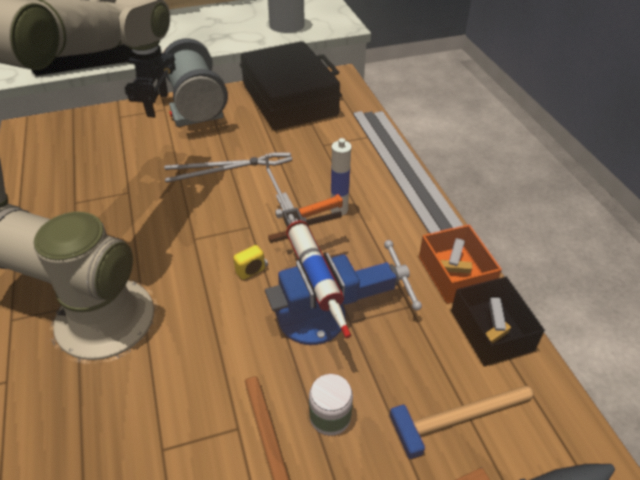

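View pics/top0.png

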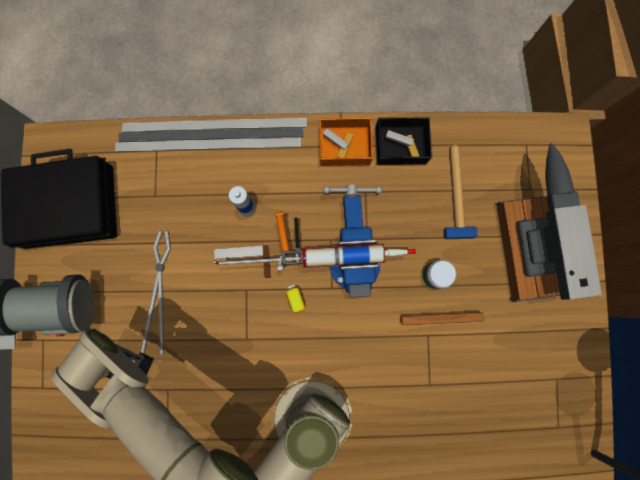

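```bash
python3 - <<'E'
from h import *
a=cv2.imread("pics/side0.png")[120:320,200:440];cv2.imwrite("pics/sidec.png",cv2.resize(a,None,fx=3,fy=3,interpolation=cv2.INTER_CUBIC)[:600])
a=cv2.imread("pics/top0.png")[170:330,190:420];cv2.imwrite("pics/topc.png",cv2.resize(a,None,fx=3.4,fy=3.4,interpolation=cv2.INTER_CUBIC))
print("bend side/top",at_z("side",(266.3,163.6),.160),at_z("top",(216.1,260.6),.160))
print("cart",at_z("side",(320,273.5),.135),at_z("top",(353.9,253.6),.135))
print("grip",at_z("side",(316.3,206.5),.135),at_z("top",(276.1,229.7),.135))
print("trig",at_z("side",(328.1,216),.135),at_z("top",(277.2,231.2),.135))
print("spare",at_z("side",(338,210),.0),at_z("top",(248.8,204.7),.0))
print("tape",at_z("side",(249,272),.0),at_z("top",(294,304),.0))
E
```

```text
bend side/top [0.45768195 0.24800218 0.16      ] [0.46693183 0.2557243  0.16      ]
cart [ 0.48228916 -0.12953252  0.135     ] [ 0.481746   -0.12926029  0.135     ]
grip [0.53943773 0.07905152 0.135     ] [0.55408677 0.08966036 0.135     ]
trig [0.55624368 0.03832412 0.135     ] [0.54972474 0.0865753  0.135     ]
spare [0.63696656 0.18930593 0.        ] [0.65476723 0.18418175 0.        ]
tape [0.35168864 0.0402971  0.        ] [0.34358006 0.04688697 0.        ]
```

View pics/sidec.png

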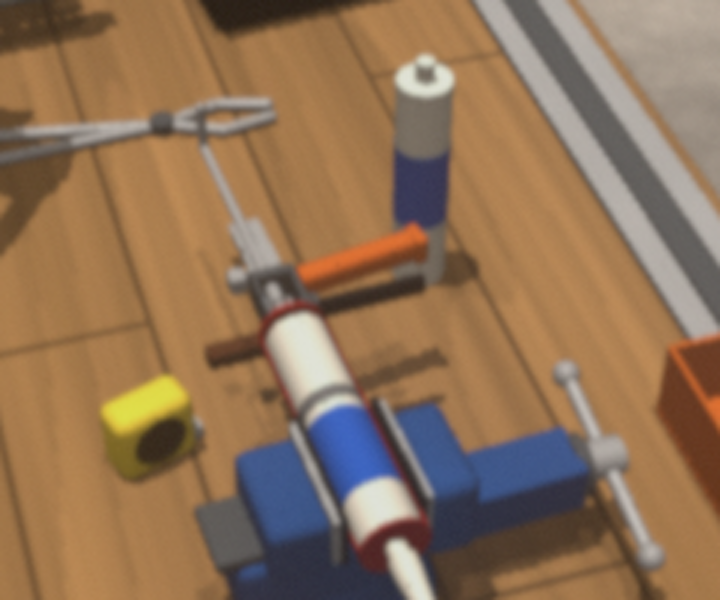

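View pics/topc.png

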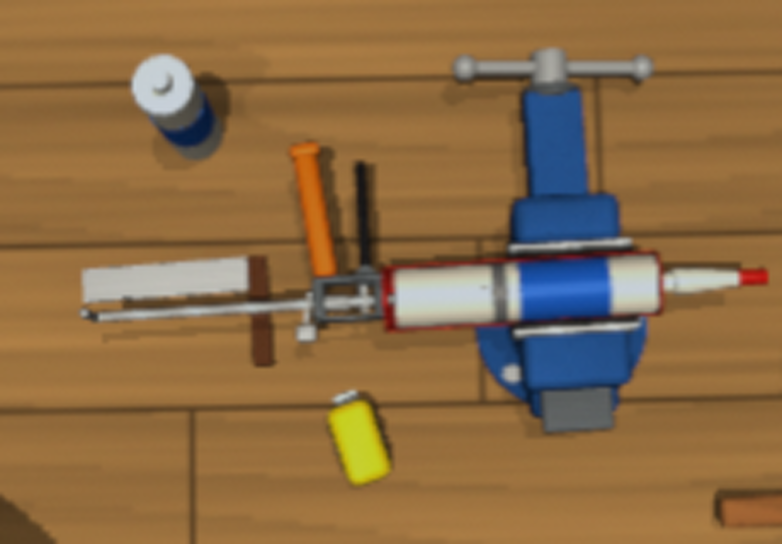

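```bash
python3 - <<'E'
from h import *
T=lambda x,y,z:np.round(at_z("top",(190+x/3.4,170+y/3.4),z),4)
S=lambda x,y,z:np.round(at_z("side",(200+x/3,120+y/3),z),4)
print("tail",T(388,297,.135),"nose",T(661,282,.135))
print("bendtop",T(88,314,.181),"bend S",S(200,125,.181))
print("rod near gun",T(300,303,.135))
print("grip top rear edge",T(290,150,.147),T(314,275,.147), "front",T(320,145,.147),T(336,275,.147))
print("trig",T(356,165,.144),T(368,165,.144),T(362,265,.144),T(371,265,.144))
# cloud of the bend
for c in("top","side"):
    d=np.load(f"pics/{c}0.npy");P=[]
    for v in range(140,330):
        for u in range(190,420):
            if d[v,u]>0:
                X=at_d(c,(u,v),d[v,u])
                P.append([u,v,*X])
    P=np.array(P);np.save(f"pics/cl_{c}.npy",P)
    m=(P[:,4]>.12)&(P[:,4]<.2)&(P[:,3]>.13)&(P[:,3]<.3)&(P[:,2]>.4)&(P[:,2]<.53)
    print(c);Q=P[m];Q=Q[np.argsort(-Q[:,3])]
    for q in Q[:25]:print(np.round(q,3).tolist())
E
```

```text
tail [0.4738 0.0114 0.135 ] nose [ 0.4819 -0.2158  0.135 ]
bendtop [0.4603 0.2523 0.181 ] bend S [0.4552 0.2288 0.181 ]
rod near gun [0.4702 0.0845 0.135 ]
grip top rear edge [0.5969 0.0907 0.147 ] [0.4921 0.0719 0.147 ] front [0.6006 0.0657 0.147 ] [0.4917 0.0537 0.147 ]
trig [0.5837 0.0361 0.144 ] [0.5835 0.0261 0.144 ] [0.4999 0.0323 0.144 ] [0.4998 0.0249 0.144 ]Traceback (most recent call last):
  File "<stdin>", line 15, in <module>
  File "h.py", line 13, in at_d
    o,d=ray(cam,px);return o+d*dep
        ~~~^^^^^^^^
  File "h.py", line 4, in ray
    c=get_calibration(cam);K=np.array(c["mtx"]);k=c["k1"]
ValueError: time passes only in moves, steps and waits
```

```bash
sed -i 's/^def ray/_C={}\n_g=get_calibration\ndef get_calibration(c):\n    if c not in _C:_C[c]=_g(c)\n    return _C[c]\ndef ray/' h.py
python3 - <<'E'
from h import *
print(env.state()["t"])
for c in("top","side"):
    d=np.load(f"pics/{c}0.npy");P=[]
    for v in range(140,330):
        for u in range(190,420):
            if d[v,u]>0:
                X=at_d(c,(u,v),d[v,u])
                P.append([u,v,*X])
    P=np.array(P);np.save(f"pics/cl_{c}.npy",P)
    m=(P[:,4]>.115)&(P[:,4]<.2)&(P[:,3]>.1)&(P[:,3]<.3)&(P[:,2]>.4)&(P[:,2]<.53)
    print(c);Q=P[m];Q=Q[np.argsort(-Q[:,3])]
    for q in Q[:22]:print(np.round(q,3).tolist())
E
```

```text
1.3
top
[213.0, 261.0, 0.464, 0.261, 0.178]
[213.0, 262.0, 0.461, 0.26, 0.18]
[214.0, 263.0, 0.459, 0.258, 0.177]
[214.0, 261.0, 0.464, 0.258, 0.178]
[214.0, 262.0, 0.461, 0.257, 0.184]
[217.0, 264.0, 0.459, 0.256, 0.143]
[216.0, 263.0, 0.46, 0.256, 0.161]
[218.0, 264.0, 0.46, 0.256, 0.132]
[215.0, 263.0, 0.459, 0.255, 0.181]
[216.0, 262.0, 0.462, 0.255, 0.168]
[217.0, 262.0, 0.463, 0.254, 0.154]
[218.0, 263.0, 0.462, 0.254, 0.14]
[215.0, 262.0, 0.461, 0.254, 0.184]
[216.0, 261.0, 0.465, 0.254, 0.17]
[215.0, 261.0, 0.464, 0.254, 0.185]
[217.0, 263.0, 0.461, 0.254, 0.156]
[218.0, 262.0, 0.464, 0.254, 0.142]
[219.0, 264.0, 0.459, 0.252, 0.135]
[219.0, 263.0, 0.462, 0.252, 0.136]
[220.0, 262.0, 0.465, 0.25, 0.132]
[220.0, 263.0, 0.462, 0.249, 0.139]
[220.0, 264.0, 0.459, 0.248, 0.142]
side
[265.0, 158.0, 0.458, 0.26, 0.169]
[267.0, 162.0, 0.462, 0.259, 0.156]
[265.0, 159.0, 0.457, 0.258, 0.167]
[266.0, 155.0, 0.461, 0.258, 0.179]
[268.0, 166.0, 0.464, 0.258, 0.143]
[265.0, 160.0, 0.457, 0.258, 0.164]
[266.0, 158.0, 0.46, 0.258, 0.17]
[265.0, 155.0, 0.458, 0.258, 0.18]
[267.0, 161.0, 0.462, 0.258, 0.16]
[265.0, 156.0, 0.458, 0.258, 0.177]
[268.0, 158.0, 0.465, 0.257, 0.17]
[266.0, 162.0, 0.459, 0.256, 0.159]
[268.0, 161.0, 0.464, 0.256, 0.161]
[268.0, 162.0, 0.464, 0.256, 0.157]
[268.0, 167.0, 0.463, 0.256, 0.142]
[266.0, 161.0, 0.459, 0.256, 0.162]
[265.0, 157.0, 0.457, 0.255, 0.176]
[267.0, 158.0, 0.462, 0.255, 0.172]
[266.0, 167.0, 0.458, 0.255, 0.143]
[266.0, 163.0, 0.458, 0.255, 0.157]
[266.0, 164.0, 0.458, 0.255, 0.154]
[268.0, 159.0, 0.464, 0.255, 0.169]
```

```bash
python3 - <<'E'
from h import *
for c in("top","side"):
    P=np.load(f"pics/cl_{c}.npy")[:,2:]
    m=(P[:,2]>.125)&(P[:,2]<.147)&(P[:,1]>.1)&(P[:,1]<.245)&(abs(P[:,0]-.468)<.02)
    f=np.polyfit(P[m,1],P[m,0],1);print(c,"rod",m.sum(),f,np.polyval(f,[.25,.1,-.13]))
    m=(P[:,2]>.145)&(P[:,1]>-.09)&(P[:,1]<.0)&(abs(P[:,0]-.477)<.03)
    from scipy.optimize import least_squares
    Q=P[m]
    r=least_squares(lambda p:np.hypot((Q[:,0]-p[0]-p[1]*(Q[:,1]+.05)),Q[:,2]-p[2])-.0245,[.477,-.04,.135],loss='soft_l1',f_scale=.002);print(" cart at y-.05",m.sum(),r.x)
    m=(P[:,2]>.152)&(P[:,1]>-.3)&(P[:,1]<.06)&(abs(P[:,0]-.477)<.02);print(" y range of cart",np.percentile(P[m,1],[0,1,99,100]))
    for nm,y0,y1 in(("trig",.01,.05),("grip",.055,.12)):
        for x0 in(.525,.55,.575):
            m=(P[:,2]>.12)&(P[:,2]<.165)&(P[:,1]>y0)&(P[:,1]<y1)&(abs(P[:,0]-x0)<.012)
            if m.sum():print(" ",nm,x0,m.sum(),"y",np.percentile(P[m,1],[2,50,98]).round(4),"z",np.percentile(P[m,2],[50,95]).round(3))
    m=(abs(P[:,0]-.545)<.12)&(abs(P[:,1]-.02)<.16);Q=P[m]
    m2=Q[:,2]>.15;print(" high pts:",np.round(Q[m2].min(0),3),np.round(Q[m2].max(0),3))
    m=(P[:,2]>.15)&(P[:,1]<.0)&(abs(P[:,0]-.478)>.03);print(" vise tops",m.sum(), P[m].min(0).round(3) if m.sum() else'',P[m].max(0).round(3) if m.sum() else'')
    m=(P[:,2]>.15)&(P[:,0]>.58)&(P[:,1]>.1);print(" spare",P[m].min(0).round(3),P[m].max(0).round(3))
E
```

```text
top rod 152 [-0.03914258  0.47296291] [0.46317726 0.46904865 0.47805144]
 cart at y-.05 494 [ 0.47582854 -0.04698695  0.13478873]
 y range of cart [-0.21134415 -0.20918811  0.01717441  0.03632772]
  trig 0.525 27 y [0.0264 0.0305 0.0335] z [0.142 0.148]
  trig 0.55 32 y [0.0272 0.0315 0.036 ] z [0.142 0.146]
  trig 0.575 27 y [0.0273 0.0325 0.0356] z [0.143 0.146]
  grip 0.525 60 y [0.0586 0.0671 0.0784] z [0.146 0.151]
  grip 0.55 60 y [0.0612 0.0722 0.0812] z [0.145 0.15 ]
  grip 0.575 63 y [0.0666 0.0747 0.0864] z [0.146 0.151]
 high pts: [ 0.44 -0.14  0.15] [0.661 0.18  0.224]
 vise tops 75 [ 0.44  -0.186  0.15 ] [ 0.547 -0.091  0.157]
 spare [0.616 0.163 0.151] [0.665 0.212 0.24 ]
side rod 132 [-0.04496948  0.47156885] [0.46032648 0.4670719  0.47741488]
 cart at y-.05 567 [ 0.47404063 -0.04786751  0.13462856]
 y range of cart [-0.21539201 -0.21353983  0.01442804  0.0182998 ]
  trig 0.525 65 y [0.0245 0.0287 0.0355] z [0.14  0.146]
  trig 0.55 69 y [0.0243 0.03   0.0365] z [0.14  0.146]
  trig 0.575 63 y [0.0264 0.0304 0.0364] z [0.139 0.145]
  grip 0.525 102 y [0.0578 0.0627 0.0786] z [0.143 0.149]
  grip 0.55 99 y [0.0604 0.0668 0.0811] z [0.144 0.149]
  grip 0.575 102 y [0.0651 0.071  0.086 ] z [0.144 0.148]
 high pts: [ 0.437 -0.14   0.15 ] [0.66  0.18  0.231]
 vise tops 105 [ 0.437 -0.191  0.15 ] [ 0.515 -0.09   0.156]
 spare [0.613 0.16  0.15 ] [0.663 0.216 0.236]
```

Call:
drive_tool --motion '[{"az": 0.1364, "hand": 1}, {"az": 0.1364, "hand": 1}, {"az": 0.1364, "hand": 1}, {"az": 0.1364, "hand": 1}, {"az": 0.1364, "hand": 1}, {"az": 0.1364, "hand": 1}, {"az": 0.1364, "hand": 1}, {"az": 0.1364, "hand": 1}]'

```text
invalid input
```

```bash
cat > go.py <<'E'
import sys
from h import *
from scipy.spatial.transform import Rotation as R
s=env.state();M=R.from_rotvec(s["orientation"]).as_matrix()
tgt=np.array([float(v) for v in sys.argv[1:4]])
ty=np.array([.999,.044,0]);ty/=np.linalg.norm(ty);tx=np.cross(ty,[0,0,-1]);G=np.c_[tx,ty,[0,0,-1]]
print("t",s["t"],"pos",s["eef_pos"].round(4),"F",s["wrist_force"].round(2),"gap",s["finger_gap"],"q",s["qpos"].round(2))
print("tool shift mm",(M.T@(tgt-s["eef_pos"])*1e3).round(1),"turn",R.from_matrix(M.T@G).as_rotvec().round(4))
E
python3 go.py .4605 .290 .232
```

```text
t 1.3 pos [0.2221 0.4757 0.232 ] F [-0.07  0.49 -0.15] gap 0.08797180828405236 q [ 0.91  0.31  1.5  -0.    1.33 -0.22]
tool shift mm [-294.6  -67.4    0. ] turn [0.   0.   1.09]
```

Call:
drive_tool --motion '[{"dx": 0, "dy": 0, "dz": 0, "ax": 0, "ay": 0, "az": 0.14, "hand": 1}, {"dx": 0, "dy": 0, "dz": 0, "ax": 0, "ay": 0, "az": 0.14, "hand": 1}, {"dx": 0, "dy": 0, "dz": 0, "ax": 0, "ay": 0, "az": 0.14, "hand": 1}, {"dx": 0, "dy": 0, "dz": 0, "ax": 0, "ay": 0, "az": 0.14, "hand": 1}, {"dx": 0, "dy": 0, "dz": 0, "ax": 0, "ay": 0, "az": 0.14, "hand": 1}, {"dx": 0, "dy": 0, "dz": 0, "ax": 0, "ay": 0, "az": 0.14, "hand": 1}, {"dx": 0, "dy": 0, "dz": 0, "ax": 0, "ay": 0, "az": 0.14, "hand": 1}, {"dx": 0, "dy": 0, "dz": 0, "ax": 0, "ay": 0, "az": 0.14, "hand": 1}]'

```text
t: 2.1
eef_pos: [0.2221, 0.4757, 0.232]
orientation: [-2.254, -2.189, 0.0]
wrist_force: [0.1, -0.1, 1.0]
finger_gap: 0.026
```

```bash
python3 go.py .4605 .290 .232
```

```text
t 2.1 pos [0.2221 0.4757 0.232 ] F [ 0.14 -0.13  1.01] gap 0.025991805385987297 q [0.91 0.31 1.5  0.   1.33 0.94]
tool shift mm [-178.6  243.7    0. ] turn [-0.     -0.     -0.0733]
```

Call:
drive_tool --motion '[{"dx": -12, "dy": 17, "dz": 0, "ax": 0, "ay": 0, "az": -0.07, "hand": 1}, {"dx": -23, "dy": 33, "dz": 0, "ax": 0, "ay": 0, "az": 0, "hand": 1}, {"dx": -23, "dy": 33, "dz": 0, "ax": 0, "ay": 0, "az": 0, "hand": 1}, {"dx": -23, "dy": 33, "dz": 0, "ax": 0, "ay": 0, "az": 0, "hand": 1}, {"dx": -23, "dy": 33, "dz": 0, "ax": 0, "ay": 0, "az": 0, "hand": 1}, {"dx": -23, "dy": 33, "dz": 0, "ax": 0, "ay": 0, "az": 0, "hand": 1}, {"dx": -10, "dy": 15, "dz": 0, "ax": 0, "ay": 0, "az": 0, "hand": 1}, {"dx": 0, "dy": 0, "dz": 0, "ax": 0, "ay": 0, "az": 0, "hand": 1}]'

```text
t: 2.9
eef_pos: [0.4301, 0.3399, 0.2319]
orientation: [-2.178, -2.263, -0.001]
wrist_force: [-1.2, 0.1, 1.1]
finger_gap: 0.0004
```

```bash
python3 go.py .4605 .290 .165
```

```text
t 2.9 pos [0.4301 0.3399 0.2319] F [-1.22  0.1   1.13] gap 0.00038541664490548825 q [0.45 0.36 1.43 0.   1.35 0.42]
tool shift mm [-51.1  28.4  66.9] turn [ 0.0004 -0.0007 -0.0058]
```

Call:
drive_tool --motion '[{"dx": -17, "dy": 10, "dz": 6, "ax": 0, "ay": 0, "az": -0.006, "hand": 1}, {"dx": -18, "dy": 10, "dz": 10, "ax": 0, "ay": 0, "az": 0, "hand": 1}, {"dx": -16, "dy": 8, "dz": 15, "ax": 0, "ay": 0, "az": 0, "hand": 1}, {"dx": 0, "dy": 0, "dz": 15, "ax": 0, "ay": 0, "az": 0, "hand": 1}, {"dx": 0, "dy": 0, "dz": 15, "ax": 0, "ay": 0, "az": 0, "hand": 1}, {"dx": 0, "dy": 0, "dz": 6, "ax": 0, "ay": 0, "az": 0, "hand": 1}, {"dx": 0, "dy": 0, "dz": 0, "ax": 0, "ay": 0, "az": 0, "hand": 1}]'

```text
t: 3.6
eef_pos: [0.4571, 0.2926, 0.1634]
orientation: [-2.166, -2.274, -0.003]
wrist_force: [0.6, 0.1, 0.2]
finger_gap: 0.0007
```

```bash
python3 go.py .4615 .268 .162; python3 - <<'E'
from h import *
im,d=read_camera("side");cv2.imwrite("pics/side1.png",cv2.resize(im[100:260,180:400],None,fx=3.5,fy=3.5))
print(env.state()["wrist_force"])
E
```

```text
t 3.6 pos [0.4571 0.2926 0.1634] F [0.58 0.05 0.18] gap 0.0007180984262453961 q [0.35 0.41 1.54 0.   1.18 0.3 ]
tool shift mm [-24.7   3.2   1.4] turn [ 0.0007 -0.0024  0.0044]
[-0.47464471  0.04650569  0.51257543]
```

View pics/side1.png

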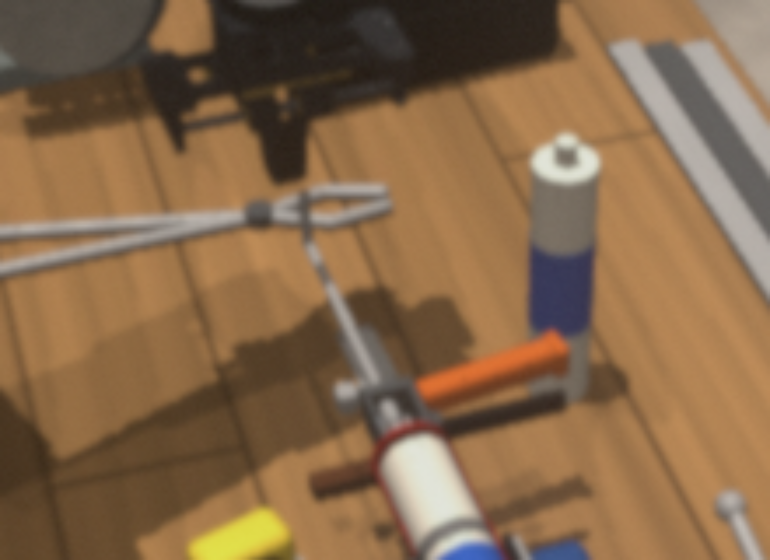

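Call:
drive_tool --motion '[{"dx": -5, "dy": 1.5, "dz": 1, "ax": 0, "ay": 0, "az": 0.004, "hand": 1}, {"dx": -5, "dy": 1.5, "dz": 0, "ax": 0, "ay": 0, "az": 0, "hand": 1}, {"dx": -4, "dy": 0, "dz": 0, "ax": 0, "ay": 0, "az": 0, "hand": 1}, {"dx": -2, "dy": 0, "dz": 0, "ax": 0, "ay": 0, "az": 0, "hand": 1}]'

```text
t: 4.05
eef_pos: [0.4616, 0.2765, 0.165]
orientation: [2.17, 2.271, 0.009]
wrist_force: [0.1, 0.2, 0.1]
finger_gap: 0.0001
```

Call:
drive_tool --motion '[{"dx": -2, "dy": 0, "dz": 0, "ax": 0, "ay": 0, "az": 0, "hand": 1}, {"dx": -2, "dy": 0, "dz": 0, "ax": 0, "ay": 0, "az": 0, "hand": 1}]'

```text
t: 4.25
eef_pos: [0.462, 0.272, 0.1653]
orientation: [2.17, 2.27, 0.01]
wrist_force: [-0.0, -0.5, -0.4]
finger_gap: 0.0003
```

Call:
drive_tool --motion '[{"dx": -2, "dy": 0, "dz": 0, "ax": 0, "ay": 0, "az": 0, "hand": 1}, {"dx": -2, "dy": 0, "dz": 0, "ax": 0, "ay": 0, "az": 0, "hand": 1}]'

```text
t: 4.45
eef_pos: [0.4622, 0.268, 0.1654]
orientation: [2.171, 2.27, 0.012]
wrist_force: [0.1, 1.9, -1.1]
finger_gap: 0.0005
```

Call:
drive_tool --motion '[{"dx": -1, "dy": 0, "dz": 0.5, "ax": 0, "ay": 0, "az": 0, "hand": 1}]'

```text
t: 4.55
eef_pos: [0.4623, 0.2672, 0.1651]
orientation: [2.171, 2.271, 0.013]
wrist_force: [0.1, 2.1, 1.8]
finger_gap: 0.0003
```

Call:
drive_tool --motion '[{"dx": -1, "dy": 0, "dz": 0.5, "ax": 0, "ay": 0, "az": 0, "hand": 1}]'

```text
t: 4.65
eef_pos: [0.4624, 0.2663, 0.1648]
orientation: [2.171, 2.271, 0.014]
wrist_force: [0.4, 2.1, 2.2]
finger_gap: 0.0002
```

Call:
drive_tool --motion '[{"dx": -1, "dy": 0, "dz": 0, "ax": 0, "ay": 0, "az": 0, "hand": 1}]'

```text
t: 4.75
eef_pos: [0.4624, 0.2654, 0.1648]
orientation: [2.171, 2.271, 0.014]
wrist_force: [-0.7, 2.0, 1.3]
finger_gap: 0.0003
```

Call:
drive_tool --motion '[{"dx": -1, "dy": 0, "dz": 0, "ax": 0, "ay": 0, "az": 0, "hand": 1}]'

```text
t: 4.85
eef_pos: [0.4625, 0.2644, 0.1648]
orientation: [-2.171, -2.271, -0.015]
wrist_force: [0.1, 2.4, 0.1]
finger_gap: 0.0005
```

Call:
drive_tool --motion '[{"dx": -1, "dy": 0, "dz": 0, "ax": 0, "ay": 0, "az": 0, "hand": 1}, {"dx": -1, "dy": 0, "dz": 0, "ax": 0, "ay": 0, "az": 0, "hand": 1}]'

```text
t: 5.05
eef_pos: [0.4626, 0.2624, 0.1648]
orientation: [-2.171, -2.271, -0.015]
wrist_force: [-0.4, 3.1, 0.7]
finger_gap: 0.0004
```

Call:
drive_tool --motion '[{"dx": -3, "dy": 0, "dz": 0, "ax": 0, "ay": 0, "az": 0, "hand": 1}, {"dx": -3, "dy": 0, "dz": 0, "ax": 0, "ay": 0, "az": 0, "hand": 1}, {"dx": -3, "dy": 0, "dz": 0, "ax": 0, "ay": 0, "az": 0, "hand": 1}, {"dx": -1, "dy": 0, "dz": 0, "ax": 0, "ay": 0, "az": 0, "hand": 1}, {"dx": -1, "dy": 0, "dz": 0, "ax": 0, "ay": 0, "az": 0, "hand": 1}]'

```text
t: 5.55
eef_pos: [0.4631, 0.2503, 0.1648]
orientation: [-2.171, -2.271, -0.015]
wrist_force: [-0.1, 1.6, 1.7]
finger_gap: 0.0003
```

```bash
python3 go.py .4645 .200 .165
```

```text
t 5.55 pos [0.4631 0.2503 0.1648] F [-0.1   1.56  1.72] gap 0.0002735780541672678 q [0.27 0.37 1.6  0.01 1.16 0.22]
tool shift mm [-50.3  -0.8  -0.6] turn [ 0.0066 -0.0067  0.001 ]
```

Call:
drive_tool --motion '[{"dx": -0.4, "dy": 0, "dz": 0, "ax": 0, "ay": 0, "az": 0, "hand": 1}, {"dx": -0.4, "dy": 0, "dz": 0, "ax": 0, "ay": 0, "az": 0, "hand": 1}, {"dx": -0.4, "dy": 0, "dz": 0, "ax": 0, "ay": 0, "az": 0, "hand": 1}, {"dx": -0.4, "dy": 0, "dz": 0, "ax": 0, "ay": 0, "az": 0, "hand": 1}]'

```text
t: 5.95
eef_pos: [0.4631, 0.2485, 0.1648]
orientation: [-2.171, -2.271, -0.015]
wrist_force: [0.3, 2.2, 1.6]
finger_gap: 0.0006
```

```bash
python3 go.py .4645 .200 .165
```

```text
t 5.95 pos [0.4631 0.2485 0.1648] F [0.26 2.21 1.6 ] gap 0.0006088310895230654 q [0.27 0.37 1.6  0.01 1.16 0.22]
tool shift mm [-48.5  -0.8  -0.6] turn [ 0.0066 -0.0066  0.001 ]
```

Call:
drive_tool --motion '[{"dx": -0.4, "dy": 0, "dz": 0, "ax": 0, "ay": 0, "az": 0, "hand": 1}, {"dx": -0.4, "dy": 0, "dz": 0, "ax": 0, "ay": 0, "az": 0, "hand": 1}, {"dx": -0.4, "dy": 0, "dz": 0, "ax": 0, "ay": 0, "az": 0, "hand": 1}, {"dx": -0.4, "dy": 0, "dz": 0, "ax": 0, "ay": 0, "az": 0, "hand": 1}]'

```text
t: 6.35
eef_pos: [0.4632, 0.2469, 0.1647]
orientation: [-2.17, -2.271, -0.015]
wrist_force: [-0.1, 2.1, 0.9]
finger_gap: 0.0005
```

Call:
drive_tool --motion '[{"dx": -0.45, "dy": 0, "dz": 0, "ax": 0, "ay": 0, "az": 0, "hand": 1}, {"dx": -0.45, "dy": 0, "dz": 0, "ax": 0, "ay": 0, "az": 0, "hand": 1}]'

```text
t: 6.55
eef_pos: [0.4633, 0.2459, 0.1647]
orientation: [-2.17, -2.271, -0.015]
wrist_force: [-0.9, 2.1, 1.1]
finger_gap: 0.0004
```

Call:
drive_tool --motion '[{"dx": -0.45, "dy": 0, "dz": 0, "ax": 0, "ay": 0, "az": 0, "hand": 1}, {"dx": -0.45, "dy": 0, "dz": 0, "ax": 0, "ay": 0, "az": 0, "hand": 1}]'

```text
t: 6.75
eef_pos: [0.4633, 0.2449, 0.1647]
orientation: [-2.17, -2.271, -0.015]
wrist_force: [-0.2, 2.3, 1.1]
finger_gap: 0.0006
```

Call:
drive_tool --motion '[{"dx": -0.45, "dy": 0, "dz": 0, "ax": 0, "ay": 0, "az": 0, "hand": 1}, {"dx": -0.45, "dy": 0, "dz": 0, "ax": 0, "ay": 0, "az": 0, "hand": 1}]'

```text
t: 6.95
eef_pos: [0.4633, 0.244, 0.1647]
orientation: [-2.17, -2.271, -0.015]
wrist_force: [-0.7, 1.9, 1.0]
finger_gap: 0.0006
```

Call:
drive_tool --motion '[{"dx": -0.45, "dy": 0, "dz": 0, "ax": 0, "ay": 0, "az": 0, "hand": 1}, {"dx": -0.45, "dy": 0, "dz": 0, "ax": 0, "ay": 0, "az": 0, "hand": 1}]'

```text
t: 7.15
eef_pos: [0.4634, 0.243, 0.1647]
orientation: [-2.171, -2.271, -0.015]
wrist_force: [-0.2, 2.0, 1.4]
finger_gap: 0.0007
```

Call:
drive_tool --motion '[{"dx": -0.45, "dy": 0, "dz": 0, "ax": 0, "ay": 0, "az": 0, "hand": 1}, {"dx": -0.45, "dy": 0, "dz": 0, "ax": 0, "ay": 0, "az": 0, "hand": 1}]'

```text
t: 7.35
eef_pos: [0.4634, 0.242, 0.1648]
orientation: [-2.171, -2.271, -0.015]
wrist_force: [-1.4, 2.6, 1.2]
finger_gap: 0.0004
```

Call:
drive_tool --motion '[{"dx": -0.45, "dy": 0, "dz": 0, "ax": 0, "ay": 0, "az": 0, "hand": 1}, {"dx": -0.45, "dy": 0, "dz": 0, "ax": 0, "ay": 0, "az": 0, "hand": 1}]'

```text
t: 7.55
eef_pos: [0.4635, 0.241, 0.1648]
orientation: [-2.171, -2.271, -0.015]
wrist_force: [-1.1, 2.3, 1.3]
finger_gap: 0.0007
```

Call:
drive_tool --motion '[{"dx": -0.45, "dy": 0, "dz": 0, "ax": 0, "ay": 0, "az": 0, "hand": 1}, {"dx": -0.45, "dy": 0, "dz": 0, "ax": 0, "ay": 0, "az": 0, "hand": 1}]'

```text
t: 7.75
eef_pos: [0.4635, 0.24, 0.1647]
orientation: [-2.171, -2.271, -0.015]
wrist_force: [-0.1, 1.7, 2.4]
finger_gap: 0.0009
```

Call:
drive_tool --motion '[{"dx": -0.45, "dy": 0, "dz": 0, "ax": 0, "ay": 0, "az": 0, "hand": 1}, {"dx": -0.45, "dy": 0, "dz": 0, "ax": 0, "ay": 0, "az": 0, "hand": 1}]'

```text
t: 7.95
eef_pos: [0.4636, 0.239, 0.1647]
orientation: [-2.17, -2.271, -0.015]
wrist_force: [0.4, 2.7, 1.4]
finger_gap: 0.0002
```

Call:
drive_tool --motion '[{"dx": -0.45, "dy": 0, "dz": 0, "ax": 0, "ay": 0, "az": 0, "hand": 1}, {"dx": -0.45, "dy": 0, "dz": 0, "ax": 0, "ay": 0, "az": 0, "hand": 1}]'

```text
t: 8.15
eef_pos: [0.4636, 0.2381, 0.1647]
orientation: [-2.17, -2.271, -0.015]
wrist_force: [-0.5, 2.3, 1.3]
finger_gap: 0.0007
```

Call:
drive_tool --motion '[{"dx": -0.45, "dy": 0, "dz": 0, "ax": 0, "ay": 0, "az": 0, "hand": 1}, {"dx": -0.45, "dy": 0, "dz": 0, "ax": 0, "ay": 0, "az": 0, "hand": 1}]'

```text
t: 8.35
eef_pos: [0.4636, 0.2371, 0.1647]
orientation: [-2.17, -2.271, -0.015]
wrist_force: [-0.1, 2.2, 1.3]
finger_gap: 0.0002
```

Call:
drive_tool --motion '[{"dx": -0.45, "dy": 0, "dz": 0, "ax": 0, "ay": 0, "az": 0, "hand": 1}, {"dx": -0.45, "dy": 0, "dz": 0, "ax": 0, "ay": 0, "az": 0, "hand": 1}]'

```text
t: 8.55
eef_pos: [0.4637, 0.2361, 0.1647]
orientation: [-2.171, -2.271, -0.015]
wrist_force: [-1.3, 2.6, 1.3]
finger_gap: 0.0004
```

Call:
drive_tool --motion '[{"dx": -0.45, "dy": 0, "dz": 0, "ax": 0, "ay": 0, "az": 0, "hand": 1}, {"dx": -0.45, "dy": 0, "dz": 0, "ax": 0, "ay": 0, "az": 0, "hand": 1}]'

```text
t: 8.75
eef_pos: [0.4637, 0.2351, 0.1647]
orientation: [-2.171, -2.271, -0.015]
wrist_force: [-0.8, 2.7, 1.3]
finger_gap: 0.0003
```

Call:
drive_tool --motion '[{"dx": -0.45, "dy": 0, "dz": 0, "ax": 0, "ay": 0, "az": 0, "hand": 1}, {"dx": -0.45, "dy": 0, "dz": 0, "ax": 0, "ay": 0, "az": 0, "hand": 1}]'

```text
t: 8.95
eef_pos: [0.4638, 0.2341, 0.1647]
orientation: [-2.171, -2.271, -0.015]
wrist_force: [-0.0, 3.1, 1.3]
finger_gap: 0.0009
```

Call:
drive_tool --motion '[{"dx": -0.45, "dy": 0, "dz": 0, "ax": 0, "ay": 0, "az": 0, "hand": 1}, {"dx": -0.45, "dy": 0, "dz": 0, "ax": 0, "ay": 0, "az": 0, "hand": 1}]'

```text
t: 9.15
eef_pos: [0.4638, 0.2332, 0.1647]
orientation: [-2.17, -2.271, -0.015]
wrist_force: [-0.8, 1.3, 1.4]
finger_gap: -0.0001
```

Call:
drive_tool --motion '[{"dx": -0.45, "dy": 0, "dz": 0, "ax": 0, "ay": 0, "az": 0, "hand": 1}, {"dx": -0.45, "dy": 0, "dz": 0, "ax": 0, "ay": 0, "az": 0, "hand": 1}]'

```text
t: 9.35
eef_pos: [0.4638, 0.2322, 0.1647]
orientation: [-2.17, -2.271, -0.015]
wrist_force: [-1.2, 2.5, 1.5]
finger_gap: 0.0007
```

Call:
drive_tool --motion '[{"dx": -0.45, "dy": 0, "dz": 0, "ax": 0, "ay": 0, "az": 0, "hand": 1}, {"dx": -0.45, "dy": 0, "dz": 0, "ax": 0, "ay": 0, "az": 0, "hand": 1}]'

```text
t: 9.55
eef_pos: [0.4639, 0.2312, 0.1647]
orientation: [-2.17, -2.271, -0.015]
wrist_force: [-0.8, 2.5, 1.4]
finger_gap: 0.0004
```

Call:
drive_tool --motion '[{"dx": -0.45, "dy": 0, "dz": 0, "ax": 0, "ay": 0, "az": 0, "hand": 1}, {"dx": -0.45, "dy": 0, "dz": 0, "ax": 0, "ay": 0, "az": 0, "hand": 1}]'

```text
t: 9.75
eef_pos: [0.4639, 0.2302, 0.1647]
orientation: [-2.17, -2.271, -0.015]
wrist_force: [-0.2, 2.3, 2.0]
finger_gap: 0.0006
```

Call:
drive_tool --motion '[{"dx": -0.45, "dy": 0, "dz": 0, "ax": 0, "ay": 0, "az": 0, "hand": 1}, {"dx": -0.45, "dy": 0, "dz": 0, "ax": 0, "ay": 0, "az": 0, "hand": 1}]'

```text
t: 9.95
eef_pos: [0.464, 0.2292, 0.1647]
orientation: [-2.17, -2.271, -0.015]
wrist_force: [-0.3, 1.1, 1.3]
finger_gap: 0.0002
```

Call:
drive_tool --motion '[{"dx": -0.45, "dy": 0, "dz": 0, "ax": 0, "ay": 0, "az": 0, "hand": 1}, {"dx": -0.45, "dy": 0, "dz": 0, "ax": 0, "ay": 0, "az": 0, "hand": 1}]'

```text
t: 10.15
eef_pos: [0.464, 0.2283, 0.1647]
orientation: [-2.17, -2.271, -0.015]
wrist_force: [-1.0, 2.2, 1.0]
finger_gap: 0.0005
```

Call:
drive_tool --motion '[{"dx": -0.45, "dy": 0, "dz": 0, "ax": 0, "ay": 0, "az": 0, "hand": 1}, {"dx": -0.45, "dy": 0, "dz": 0, "ax": 0, "ay": 0, "az": 0, "hand": 1}]'

```text
t: 10.35
eef_pos: [0.464, 0.2273, 0.1647]
orientation: [-2.17, -2.271, -0.015]
wrist_force: [-0.7, 2.7, 1.2]
finger_gap: 0.0003
```

Call:
drive_tool --motion '[{"dx": -0.45, "dy": 0, "dz": 0, "ax": 0, "ay": 0, "az": 0, "hand": 1}, {"dx": -0.45, "dy": 0, "dz": 0, "ax": 0, "ay": 0, "az": 0, "hand": 1}]'

```text
t: 10.55
eef_pos: [0.4641, 0.2263, 0.1647]
orientation: [-2.17, -2.271, -0.015]
wrist_force: [0.5, 2.5, 1.6]
finger_gap: 0.0001
```

Call:
drive_tool --motion '[{"dx": -0.45, "dy": 0, "dz": 0, "ax": 0, "ay": 0, "az": 0, "hand": 1}, {"dx": -0.45, "dy": 0, "dz": 0, "ax": 0, "ay": 0, "az": 0, "hand": 1}]'

```text
t: 10.75
eef_pos: [0.4641, 0.2253, 0.1647]
orientation: [-2.171, -2.271, -0.015]
wrist_force: [0.0, 3.0, 2.7]
finger_gap: 0.0004
```

Call:
drive_tool --motion '[{"dx": -0.45, "dy": 0, "dz": 0, "ax": 0, "ay": 0, "az": 0, "hand": 1}, {"dx": -0.45, "dy": 0, "dz": 0, "ax": 0, "ay": 0, "az": 0, "hand": 1}]'

```text
t: 10.95
eef_pos: [0.4642, 0.2244, 0.1647]
orientation: [-2.17, -2.271, -0.015]
wrist_force: [-1.0, 4.5, 2.2]
finger_gap: 0.0004
```

Call:
drive_tool --motion '[{"dx": -0.3, "dy": 0, "dz": 0, "ax": 0, "ay": 0, "az": 0, "hand": 1}]'

```text
t: 11.05
eef_pos: [0.4642, 0.2244, 0.1648]
orientation: [-2.17, -2.27, -0.016]
wrist_force: [-0.4, 4.9, 2.4]
finger_gap: 0.0002
```

Call:
drive_tool --motion '[{"dx": -0.3, "dy": 0, "dz": 0, "ax": 0, "ay": 0, "az": 0, "hand": 1}]'

```text
t: 11.15
eef_pos: [0.4641, 0.2244, 0.1648]
orientation: [-2.17, -2.27, -0.017]
wrist_force: [-0.8, 5.2, 1.9]
finger_gap: 0.0006
```

Call:
drive_tool --motion '[{"dx": -0.6, "dy": 0, "dz": 0, "ax": 0, "ay": 0, "az": 0, "hand": 1}]'

```text
t: 11.25
eef_pos: [0.4642, 0.2243, 0.1648]
orientation: [-2.169, -2.269, -0.018]
wrist_force: [-1.3, 7.3, 2.3]
finger_gap: 0.0005
```

Call:
drive_tool --motion '[{"dx": -1.0, "dy": 0, "dz": 0, "ax": 0, "ay": 0, "az": 0, "hand": 1}]'

```text
t: 11.35
eef_pos: [0.4641, 0.2242, 0.1648]
orientation: [-2.169, -2.268, -0.021]
wrist_force: [-1.0, 10.0, 1.1]
finger_gap: 0.0008
```

Call:
drive_tool --motion '[{"dx": 4, "dy": 0, "dz": 0, "ax": 0, "ay": 0, "az": 0, "hand": 1}, {"dx": 10, "dy": 0, "dz": 0, "ax": 0.01, "ay": -0.01, "az": 0, "hand": 1}, {"dx": 4, "dy": 0, "dz": -20, "ax": 0, "ay": 0, "az": 0, "hand": 1}, {"dx": 0, "dy": 0, "dz": -30, "ax": 0, "ay": 0, "az": 0, "hand": 1}, {"dx": 0, "dy": 0, "dz": -20, "ax": 0, "ay": 0, "az": 0, "hand": 1}, {"dx": 0, "dy": 0, "dz": 0, "ax": 0, "ay": 0, "az": 0, "hand": 1}]'

```text
t: 11.95
eef_pos: [0.4631, 0.2433, 0.2356]
orientation: [-2.17, -2.27, 0.017]
wrist_force: [-0.1, 0.2, -0.4]
finger_gap: 0.0007
```

```bash
python3 go.py .551 .002 .235
```

```text
t 11.95 pos [0.4631 0.2433 0.2356] F [-0.11  0.21 -0.4 ] gap 0.0006523798565100566 q [ 0.26  0.31  1.49 -0.    1.35  0.22]
tool shift mm [-245.    77.     1.5] turn [-0.0088  0.0064  0.001 ]
```

Call:
drive_tool --motion '[{"dx": -25, "dy": 8, "dz": 0, "ax": -0.009, "ay": 0.006, "az": 0, "hand": 1}, {"dx": -42, "dy": 13, "dz": 0, "ax": 0, "ay": 0, "az": 0, "hand": 1}, {"dx": -42, "dy": 13, "dz": 0, "ax": 0, "ay": 0, "az": 0, "hand": 1}, {"dx": -42, "dy": 13, "dz": 0, "ax": 0, "ay": 0, "az": 0, "hand": 1}, {"dx": -42, "dy": 13, "dz": 0, "ax": 0, "ay": 0, "az": 0, "hand": 1}, {"dx": -30, "dy": 10, "dz": 0, "ax": 0, "ay": 0, "az": 0, "hand": 1}, {"dx": -10, "dy": 3, "dz": 0, "ax": 0, "ay": 0, "az": 0, "hand": 1}, {"dx": 0, "dy": 0, "dz": 0, "ax": 0, "ay": 0, "az": 0, "hand": 1}]'

```text
t: 12.75
eef_pos: [0.5473, 0.0073, 0.2259]
orientation: [-2.163, -2.269, 0.02]
wrist_force: [-0.5, 1.3, 0.7]
finger_gap: 0.0004
```

```bash
python3 go.py .551 .002 .137
```

```text
t 12.75 pos [0.5473 0.0073 0.2259] F [-0.51  1.26  0.7 ] gap 0.00043644634451436707 q [-0.2   0.37  1.43 -0.01  1.35 -0.24]
tool shift mm [-5.1  4.7 88.8] turn [-0.0138  0.0036  0.0039]
```

Call:
drive_tool --motion '[{"dx": -5, "dy": 5, "dz": 15, "ax": -0.014, "ay": 0.004, "az": 0.004, "hand": 1}, {"dx": 0, "dy": 0, "dz": 25, "ax": 0, "ay": 0, "az": 0, "hand": 1}, {"dx": 0, "dy": 0, "dz": 25, "ax": 0, "ay": 0, "az": 0, "hand": 1}, {"dx": 0, "dy": 0, "dz": 15, "ax": 0, "ay": 0, "az": 0, "hand": 1}, {"dx": 0, "dy": 0, "dz": 7, "ax": 0, "ay": 0, "az": 0, "hand": 1}, {"dx": 0, "dy": 0, "dz": 0, "ax": 0, "ay": 0, "az": 0, "hand": 1}]'

```text
t: 13.35
eef_pos: [0.5498, 0.0111, 0.1337]
orientation: [-2.162, -2.275, 0.002]
wrist_force: [0.4, -0.3, -0.0]
finger_gap: 0.0001
```

```bash
python3 go.py .551 .0167 .137;  python3 - <<'E'
from h import *
for c in("side","top"):
    im,d=read_camera(c);cv2.imwrite(f"pics/{c}2.png",cv2.resize(im[140:300,200:420],None,fx=3.5,fy=3.5))
E
```

```text
t 13.35 pos [0.5498 0.0111 0.1337] F [ 0.35 -0.31 -0.05] gap 0.00014236968191465126 q [-0.19  0.46  1.55  0.    1.13 -0.24]
tool shift mm [ 5.5  1.5 -3.3] turn [-0.0032 -0.0015  0.0068]
```

View pics/side2.png

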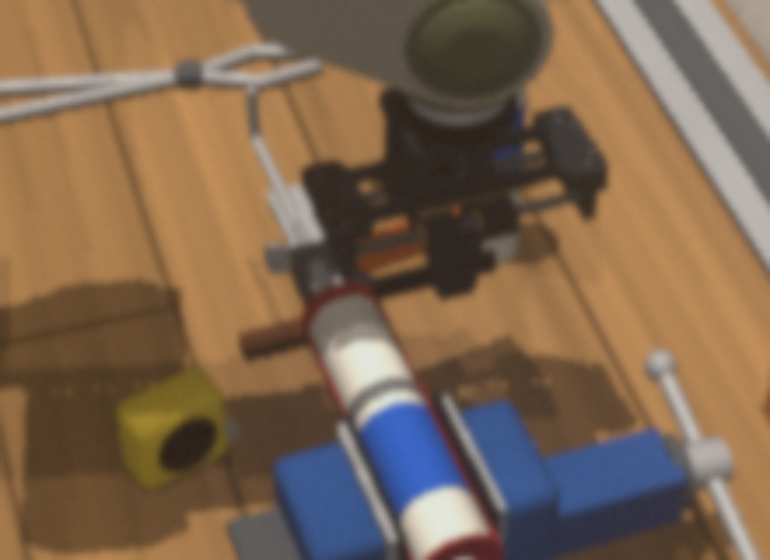

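Call:
drive_tool --motion '[{"dx": 2, "dy": 0, "dz": 0, "ax": 0, "ay": 0, "az": 0, "hand": 1}, {"dx": 2, "dy": 0, "dz": 0, "ax": 0, "ay": 0, "az": 0, "hand": 1}, {"dx": 2, "dy": 0, "dz": 0, "ax": 0, "ay": 0, "az": 0, "hand": 1}, {"dx": 2, "dy": 0, "dz": 0, "ax": 0, "ay": 0, "az": 0, "hand": 1}]'

```text
t: 13.85
eef_pos: [0.5512, 0.0193, 0.1376]
orientation: [2.163, 2.275, 0.004]
wrist_force: [-0.0, -0.9, 1.6]
finger_gap: 0.0003
```

Call:
drive_tool --motion '[{"dx": 2, "dy": 0, "dz": 0, "ax": 0, "ay": 0, "az": 0, "hand": 1}, {"dx": 2, "dy": 0, "dz": 0, "ax": 0, "ay": 0, "az": 0, "hand": 1}, {"dx": 2, "dy": 0, "dz": 0, "ax": 0, "ay": 0, "az": 0, "hand": 1}]'

```text
t: 14.15
eef_pos: [0.5509, 0.0258, 0.1379]
orientation: [2.163, 2.274, 0.004]
wrist_force: [0.6, -0.3, -0.2]
finger_gap: 0.0004
```

```bash
python3 go.py .551 .0167 .137;  python3 - <<'E'
from h import *
for c in("side","top"):
    im,d=read_camera(c);cv2.imwrite(f"pics/{c}3.png",cv2.resize(im[170:270,220:380],None,fx=5,fy=5,interpolation=cv2.INTER_CUBIC))
E
```

```text
t 14.15 pos [0.5509 0.0258 0.1379] F [ 0.63 -0.3  -0.23] gap 0.0003585719154650047 q [-0.17  0.46  1.55  0.    1.13 -0.22]
tool shift mm [-9.1 -0.4  0.9] turn [0.0042 0.0003 0.0064]
```

View pics/side3.png

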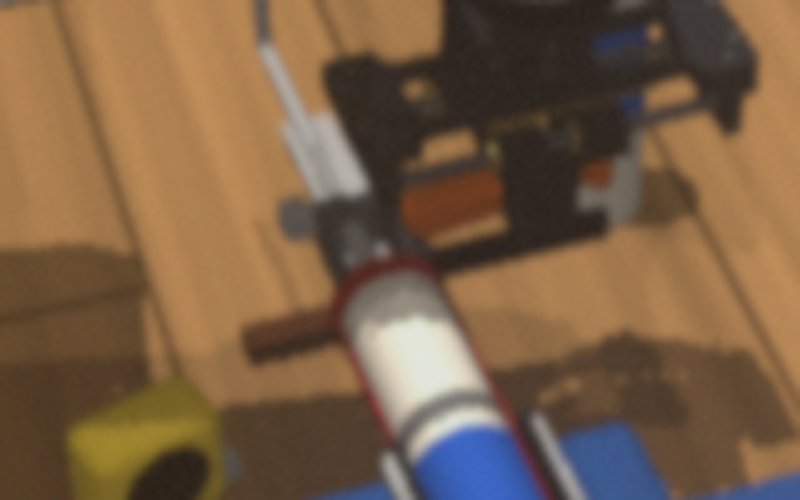

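View pics/top3.png

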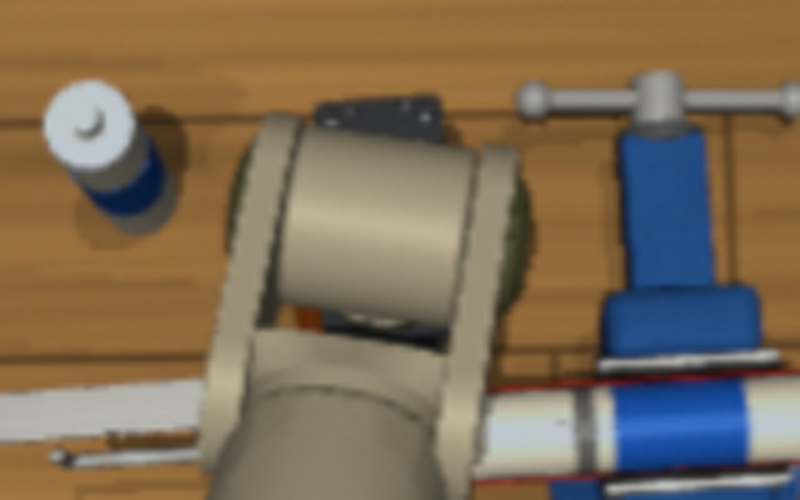

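```bash
python3 - <<'E'
from h import *
for n,X in dict(tipfront=(.551,.0168,.121),tipback=(.551,.0348,.121),levTopFront=(.551,.027,.144),levBotFront=(.551,.027,.126)).items():print(n,np.round(proj("side",X),1))
im,d=read_camera("side")
for u in (316,322,328,334):
    print(u)
    for v in range(206,226,2):
        if d[v,u]>0:print("  ",v,at_d("side",(u,v),d[v,u]).round(4),im[v,u])
E
```

```text
tipfront [328.8 226.6]
tipback [326.4 221.7]
levTopFront [327.6 216.8]
levBotFront [327.4 222.3]
316
   206 [0.5357 0.0694 0.146 ] [ 31  58 107]
   208 [0.534  0.0641 0.1446] [ 36  60 111]
   210 [0.5328 0.0602 0.1418] [ 35  59 105]
   212 [0.5326 0.0596 0.1358] [ 37  61 105]
   214 [0.5357 0.0696 0.1195] [ 60  95 135]
   216 [0.571  0.1823 0.0021] [ 61  93 126]
   218 [0.5237 0.0313 0.144 ] [34 43 56]
   220 [0.5229 0.0289 0.1398] [30 36 43]
   222 [0.5219 0.0256 0.1367] [39 51 65]
   224 [ 5.624e-01  1.549e-01 -5.000e-04] [ 67 103 139]
322
   206 [ 0.5252 -0.0086  0.2162] [33 40 48]
   208 [0.5318 0.0112 0.1911] [34 38 48]
   210 [0.5324 0.013  0.1832] [31 37 47]
   212 [0.5346 0.0196 0.1706] [31 39 49]
   214 [0.5347 0.0198 0.164 ] [36 44 54]
   216 [0.536  0.0234 0.1541] [33 39 50]
   218 [0.539  0.0325 0.1385] [28 34 42]
   220 [0.5367 0.0254 0.1391] [33 42 53]
   222 [0.5382 0.0299 0.128 ] [ 60  92 124]
   224 [0.577  0.1474 0.0021] [ 78 121 164]
328
   206 [0.5481 0.0168 0.188 ] [32 37 46]
   208 [0.5474 0.0145 0.184 ] [31 36 46]
   210 [0.5503 0.0227 0.1698] [31 37 47]
   212 [0.5495 0.02   0.1661] [29 35 45]
   214 [0.5481 0.0158 0.1638] [29 34 44]
   216 [0.5492 0.0188 0.1545] [29 36 45]
   218 [0.5491 0.018  0.1487] [35 40 50]
   220 [0.5529 0.0288 0.1314] [ 54  80 106]
   222 [ 0.5968  0.1558 -0.0038] [ 79 123 165]
   224 [0.5921 0.1418 0.0028] [ 82 128 174]
334
   206 [0.562  0.0146 0.1862] [36 41 50]
   208 [0.5627 0.0163 0.1783] [41 48 56]
   210 [0.5636 0.0184 0.1699] [42 47 56]
   212 [0.5627 0.0155 0.1663] [38 43 51]
   214 [0.5635 0.0173 0.1581] [35 41 48]
   216 [0.5635 0.0168 0.1522] [36 40 49]
   218 [0.5683 0.0297 0.1328] [45 65 87]
   220 [0.6132 0.1537 0.0009] [ 76 119 161]
   222 [0.6105 0.1458 0.0014] [ 82 128 173]
   224 [ 0.6089  0.1408 -0.0011] [ 83 128 173]
```

```bash
python3 - <<'E'
from h import *
for n,X in dict(t1=(.5498,.002,.117),t1b=(.5498,.002,.145),s1=(.457,.284,.146),s1b=(.457,.284,.172)).items():print(n,np.round(proj("side",X),1))
im,d=read_camera("side");print(env.state()["eef_pos"],env.state()["wrist_force"])
cv2.imwrite("pics/side4.png",cv2.resize(im[130:250,270:400],None,fx=5,fy=5,interpolation=cv2.INTER_NEAREST))
for v in range(170,226,3):
    r=[]
    for u in range(288,372,5):
        r.append("%3d/%4d"%(1e3*at_d("side",(u,v),d[v,u])[2],1e3*at_d("side",(u,v),d[v,u])[1]) if d[v,u]>0 else "   .    ")
    print(v," ".join(r))
E
```

```text
t1 [330.2 232.1]
t1b [330.4 223.6]
s1 [263.1 159.8]
s1b [262.4 151.8]
[0.55096265 0.02563752 0.13784694] [ 0.56293978 -0.81384274  0.55065895]
170   2/ 397   0/ 396   4/ 387  -3/ 391 285/  40 301/  16 306/   7 308/   2 308/   0 309/  -5 307/  -5 302/  -3 151/ 169 252/  48 254/  42 249/  45   2/ 326
173  -5/ 393   0/ 383   1/ 376   3/ 369 274/  43 299/   9 299/   6 307/  -6 308/ -10 305/ -10 303/ -10 252/  45 248/  45 248/  42 253/  34 249/  34   1/ 314
176   5/ 367   1/ 366  -3/ 369   2/ 357 268/  39 292/   8 296/   0 296/  -3 300/ -10 294/  -6 288/  -2 246/  42 130/ 171 249/  31 251/  25 253/  20 251/  18
179  -2/ 363   1/ 354   3/ 346   0/ 347 261/  38 283/   9 296/  -9 294/ -10 289/  -7 273/   7 268/   9 132/ 161 226/  50 224/  49 252/  14 251/  12 250/  10
182 249/  55 251/  49   0/ 338 249/  44 251/  39 279/   4 288/  -9 267/  11 269/   5 267/   5 261/   8 225/  45 109/ 172 252/   8 252/   5 255/  -1 252/  -1
185 250/  44 250/  41 252/  35 245/  39 251/  29 267/   8 266/   6 260/   9 260/   5 257/   6 254/   7 251/   6 251/   3 244/   7 241/   7 249/  -4 246/  -4
188 253/  31 25
[... 1325 characters left out ...]
 169/  12 144/  35   8/ 169  -1/ 174  -1/ 170   1/ 163   0/ 161   0/ 157
215 141/  63 137/  64 147/  50 136/  58 132/  59 126/  60   1/ 184 163/  16 161/  15 158/  14 139/  29  -2/ 168   0/ 162   6/ 151   0/ 154   0/ 149  -4/ 150
218 130/  65 138/  52 134/  53 148/  36   3/ 179 143/  33 143/  29 151/  18 147/  19 145/  17 130/  29   4/ 150  -2/ 153   4/ 141  -3/ 146   0/ 138   0/ 134
221 150/  34 138/  43 163/  14 148/  25 146/  25 140/  27 138/  25 135/  24    .       2/ 149  -4/ 151  -1/ 144   1/ 137  -2/ 137  -2/ 133  -2/ 129  -3/ 126
224 145/  29 157/  14 154/  13 153/  11 132/  28 134/  23   0/ 152  -5/ 153   2/ 142   5/ 135   1/ 135  -1/ 133   5/ 123   4/ 119   0/ 119   1/ 114   1/ 110
```

View pics/side4.png

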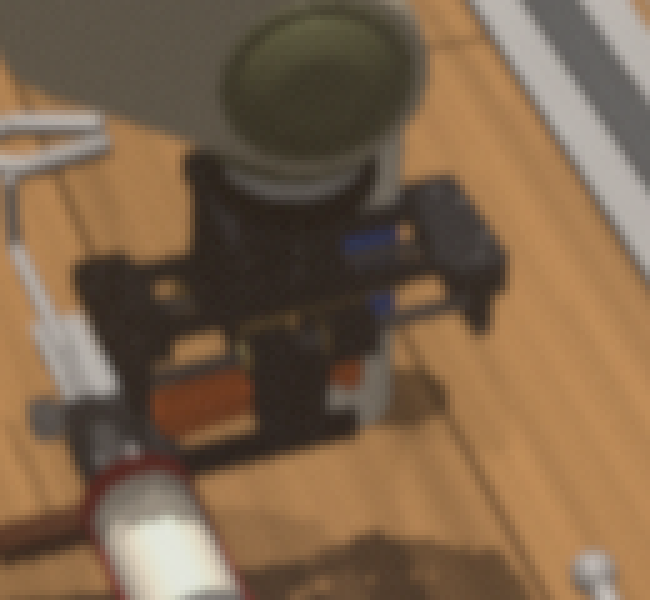

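Call:
drive_tool --motion '[{"dx": 0, "dy": 0, "dz": -6, "ax": 0.004, "ay": 0, "az": 0.006, "hand": 1}, {"dx": -10, "dy": 0, "dz": 0, "ax": 0, "ay": 0, "az": 0, "hand": 1}, {"dx": -12, "dy": 0, "dz": 0, "ax": 0, "ay": 0, "az": 0, "hand": 1}, {"dx": -4, "dy": 0, "dz": 0, "ax": 0, "ay": 0, "az": 0, "hand": 1}, {"dx": 0, "dy": 0, "dz": 8, "ax": 0, "ay": 0, "az": 0, "hand": 1}]'

```text
t: 14.85
eef_pos: [0.5528, -0.0036, 0.1371]
orientation: [2.172, 2.267, 0.001]
wrist_force: [-0.6, -0.5, -0.1]
finger_gap: 0.0002
```

```bash
python3 go.py .551 .003 .110
```

```text
t 14.85 pos [ 0.5528 -0.0036  0.1371] F [-0.63 -0.52 -0.08] gap 0.00024039222752763575 q [-0.22  0.46  1.54 -0.    1.13 -0.26]
tool shift mm [ 6.7 -1.5 27. ] turn [ 0.0019  0.0012 -0.0009]
```

Call:
drive_tool --motion '[{"dx": 0, "dy": -1.5, "dz": 7, "ax": 0, "ay": 0, "az": 0, "hand": 1}, {"dx": 0, "dy": 0, "dz": 8, "ax": 0, "ay": 0, "az": 0, "hand": 1}, {"dx": 0, "dy": 0, "dz": 7, "ax": 0, "ay": 0, "az": 0, "hand": 1}, {"dx": 0, "dy": 0, "dz": 3, "ax": 0, "ay": 0, "az": 0, "hand": 1}, {"dx": 0, "dy": 0, "dz": 0, "ax": 0, "ay": 0, "az": 0, "hand": 1}]'

```text
t: 15.35
eef_pos: [0.5499, -0.0032, 0.1073]
orientation: [-2.172, -2.268, 0.003]
wrist_force: [-0.1, -0.4, 0.3]
finger_gap: 0.0004
```

```bash
python3 go.py .551 .0175 .110;  python3 - <<'E'
from h import *
im,d=read_camera("side");cv2.imwrite("pics/side5.png",cv2.resize(im[130:250,270:400],None,fx=5,fy=5,interpolation=cv2.INTER_NEAREST))
for v in range(206,240,3):
    print(v," ".join("%3d/%4d"%(1e3*at_d("side",(u,v),d[v,u])[2],1e3*at_d("side",(u,v),d[v,u])[1]) if d[v,u]>0 else "   .    " for u in range(310,350,4)))
E
```

```text
t 15.35 pos [ 0.5499 -0.0032  0.1073] F [-0.08 -0.36  0.32] gap 0.00043093600341606966 q [-0.22  0.49  1.58 -0.    1.07 -0.26]
tool shift mm [20.7  2.  -2.7] turn [-0.0023 -0.0001 -0.0009]
206 211/   4 218/  -5 233/ -24 228/ -21 229/ -24 224/ -22 224/ -24 222/ -25 218/ -23 216/ -24
209 194/  13 220/ -17 227/ -27 220/ -22 220/ -25 217/ -24 216/ -26 216/ -28 205/ -19 199/ -16
212 221/ -25 219/ -25 215/ -24 216/ -27 213/ -27 203/ -19 186/  -4 203/ -24 202/ -26 202/ -29
215 217/ -29 213/ -28 185/  -2 202/ -22 201/ -24 203/ -28 195/ -23 196/ -27 196/ -30 199/ -35
218   0/ 182 141/  35 141/  31 196/ -25 202/ -34 202/ -37 192/ -29 186/ -26 189/ -31 187/ -33
221 194/ -25 194/ -28 194/ -29 192/ -31 195/ -36 192/ -36 161/  -8 161/ -10 183/ -35  -3/ 144
224 193/ -33 130/  26   0/ 152  -3/ 152 186/ -36 184/ -37 159/ -15 153/ -12   3/ 130   2/ 127
227   0/ 147   3/ 141  -3/ 144   0/ 138 150/ -11 151/ -14 148/ -14 146/ -15   0/ 122  -1/ 120
230   1/ 135  -2/ 136   0/ 130  -2/ 129 143/ -14 139/ -12 132/  -8 133/ -12   0/ 112   0/ 107
233 132/  -1   0/ 123   0/ 118   0/ 117 131/ -11 128/ -12 126/ -12   2/ 101   1/  99   2/  95
236 149/ -26  -4/ 116  -3/ 112  -3/ 108 118/  -9 120/ -13 114/ -10  -2/  95   3/  86   2/  84
239 154/ -41 142/ -32   2/  96   0/  95  -1/  93   0/  89  -1/  87   3/  79  -2/  81   5/  71
```

View pics/side5.png

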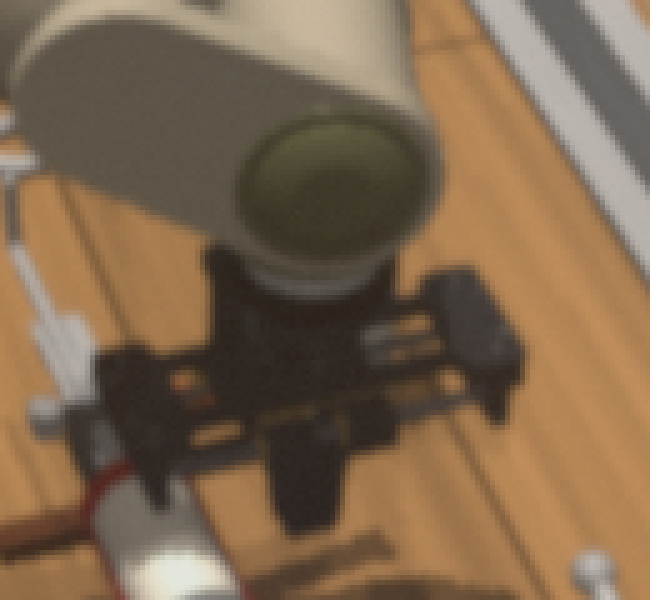

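Call:
drive_tool --motion '[{"dx": 5, "dy": 0.5, "dz": -1, "ax": 0, "ay": 0, "az": 0, "hand": 1}, {"dx": 5, "dy": 0.5, "dz": -1, "ax": 0, "ay": 0, "az": 0, "hand": 1}, {"dx": 5, "dy": 0, "dz": 0, "ax": 0, "ay": 0, "az": 0, "hand": 1}, {"dx": 3, "dy": 0, "dz": 0, "ax": 0, "ay": 0, "az": 0, "hand": 1}]'

```text
t: 15.8
eef_pos: [0.5508, 0.0163, 0.1108]
orientation: [2.173, 2.269, -0.0]
wrist_force: [-0.6, -0.7, -0.4]
finger_gap: 0.0003
```

Call:
drive_tool --motion '[{"dx": 2, "dy": 0, "dz": 0, "ax": 0, "ay": 0, "az": 0, "hand": 1}, {"dx": 2, "dy": 0, "dz": 0, "ax": 0, "ay": 0, "az": 0, "hand": 1}, {"dx": 2, "dy": 0, "dz": 0, "ax": 0, "ay": 0, "az": 0, "hand": 1}]'

```text
t: 16.1
eef_pos: [0.5509, 0.0209, 0.111]
orientation: [2.168, 2.267, -0.005]
wrist_force: [-0.4, -8.4, -1.5]
finger_gap: 0.0009
```

Call:
drive_tool --motion '[{"dx": 2, "dy": 0, "dz": 0, "ax": 0, "ay": 0, "az": 0, "hand": 1}, {"dx": 2, "dy": 0, "dz": 0, "ax": 0, "ay": 0, "az": 0, "hand": 1}, {"dx": 2, "dy": 0, "dz": 0, "ax": 0, "ay": 0, "az": 0, "hand": 1}]'

```text
t: 16.4
eef_pos: [0.5509, 0.0232, 0.111]
orientation: [2.164, 2.264, -0.013]
wrist_force: [-1.2, -8.7, -0.1]
finger_gap: 0.0004
```

Call:
drive_tool --motion '[{"dx": 4, "dy": 0, "dz": 0, "ax": 0, "ay": 0, "az": 0, "hand": 1}, {"dx": 4, "dy": 0, "dz": 0, "ax": 0, "ay": 0, "az": 0, "hand": 1}]'

```text
t: 16.6
eef_pos: [0.5505, 0.0276, 0.111]
orientation: [2.161, 2.261, -0.022]
wrist_force: [-1.6, -12.6, 0.5]
finger_gap: 0.0005
```

```bash
python3 go.py .551 .034 .110
```

```text
t 16.6 pos [0.5505 0.0276 0.111 ] F [ -1.61 -12.65   0.47] gap 0.00045264616801631843 q [-0.15  0.49  1.57 -0.02  1.07 -0.19]
tool shift mm [6.4 0.8 0.9] turn [-0.0004  0.0197  0.0014]
```

Call:
drive_tool --motion '[{"dx": 4, "dy": 0, "dz": 0, "ax": 0, "ay": 0.01, "az": 0, "hand": 1}, {"dx": 4, "dy": 0, "dz": 0, "ax": 0, "ay": 0.01, "az": 0, "hand": 1}]'

```text
t: 16.8
eef_pos: [0.5501, 0.0299, 0.111]
orientation: [2.164, 2.268, -0.014]
wrist_force: [-1.2, -28.4, -1.8]
finger_gap: 0.0002
```

Call:
drive_tool --motion '[{"dx": 4, "dy": 0, "dz": 0, "ax": 0, "ay": 0.01, "az": 0, "hand": 1}]'

```text
t: 16.9
eef_pos: [0.5501, 0.0299, 0.111]
orientation: [2.164, 2.271, -0.012]
wrist_force: [-1.2, -25.7, -1.9]
finger_gap: 0.0004
```

```bash
python3 - <<'E'
from h import *
im,d=read_camera("side");cv2.imwrite("pics/side6.png",cv2.resize(im[130:250,270:400],None,fx=5,fy=5,interpolation=cv2.INTER_NEAREST))
print(env.state()["wrist_force"],env.state()["eef_pos"])
a=np.array([-.044,.999]);ex=np.array([.999,.044]);pin=None
# lever predicted: pin at axis x+20, r along ex rotated by th
ax0=np.array([.4729-.0435*.031,.031-.0009]) ; pin=ax0+.02*ex
for th in(0,.13,.26):
    dr=ex*np.cos(th)+a*np.sin(th);print(th,[np.round(proj("side",(*(pin+dr*r),.144)),1).tolist() for r in(.03,.06,.1)])
E
```

```text
[ -1.20482872 -24.86389505  -2.82687289] [0.55013601 0.02980779 0.11097803]
0 [[315.0, 217.9], [326.9, 214.9], [342.5, 211.0]]
0.13 [[314.3, 216.9], [325.5, 212.9], [340.2, 207.7]]
0.26 [[313.5, 215.9], [323.8, 211.0], [337.3, 204.6]]
```

View pics/side6.png

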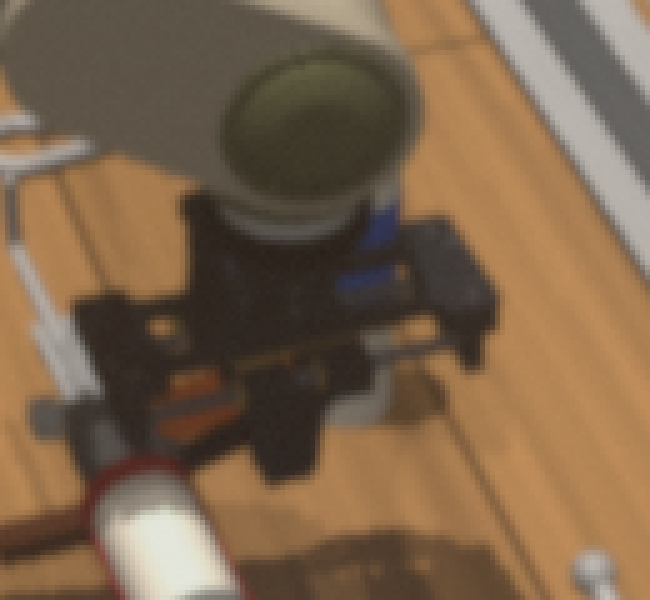

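Call:
drive_tool --motion '[{"dx": -5, "dy": 0, "dz": 0, "ax": 0, "ay": 0, "az": 0, "hand": 1}, {"dx": -10, "dy": 0, "dz": 0, "ax": 0, "ay": 0.01, "az": 0, "hand": 1}, {"dx": -12, "dy": 0, "dz": 0, "ax": 0, "ay": 0, "az": 0, "hand": 1}, {"dx": -8, "dy": 0, "dz": 0, "ax": 0, "ay": 0, "az": 0, "hand": 1}, {"dx": 0, "dy": 0, "dz": 0, "ax": 0, "ay": 0, "az": 0, "hand": 1}]'

```text
t: 17.45
eef_pos: [0.5523, -0.0099, 0.1112]
orientation: [2.169, 2.272, -0.004]
wrist_force: [0.5, -0.6, 0.3]
finger_gap: 0.0003
```

Call:
drive_tool --motion '[{"dx": 0, "dy": 0, "dz": -20, "ax": 0, "ay": 0, "az": 0, "hand": 1}, {"dx": 0, "dy": 0, "dz": -30, "ax": 0, "ay": 0, "az": 0, "hand": 1}, {"dx": 0, "dy": 0, "dz": -40, "ax": 0, "ay": 0, "az": 0, "hand": 1}, {"dx": 0, "dy": 0, "dz": -40, "ax": 0, "ay": 0, "az": 0, "hand": 1}, {"dx": 0, "dy": 0, "dz": -20, "ax": 0, "ay": 0, "az": 0, "hand": 1}]'

```text
t: 17.95
eef_pos: [0.5509, -0.0077, 0.2634]
orientation: [-2.163, -2.267, 0.008]
wrist_force: [0.6, 0.1, 0.1]
finger_gap: 0.0004
```

```bash
python3 go.py .40 -.15 .27
```

```text
t 17.95 pos [ 0.5509 -0.0077  0.2634] F [0.6  0.12 0.11] gap 0.0004228207516349697 q [-0.23  0.36  1.36 -0.    1.44 -0.27]
tool shift mm [-135.1 -157.5   -5.3] turn [-0.0093 -0.0019  0.0028]
```

Call:
drive_tool --motion '[{"dx": -20, "dy": -18, "dz": 0, "ax": 0, "ay": 0, "az": 0, "hand": 1}, {"dx": -32, "dy": -28, "dz": 0, "ax": 0, "ay": 0, "az": 0, "hand": 1}, {"dx": -32, "dy": -28, "dz": 0, "ax": 0, "ay": 0, "az": 0, "hand": 1}, {"dx": -32, "dy": -28, "dz": 0, "ax": 0, "ay": 0, "az": 0, "hand": 1}, {"dx": -32, "dy": -28, "dz": 0, "ax": 0, "ay": 0, "az": 0, "hand": 1}, {"dx": -20, "dy": -15, "dz": 0, "ax": 0, "ay": 0, "az": 0, "hand": 1}, {"dx": 0, "dy": 0, "dz": 0, "ax": 0, "ay": 0, "az": 0, "hand": 1}]'

```text
t: 18.65
eef_pos: [0.4109, -0.1847, 0.2679]
orientation: [-2.162, -2.279, 0.0]
wrist_force: [0.4, -0.3, 0.0]
finger_gap: 0.0003
```

```bash
python3 - <<'E'
from h import *
for c in("side","top"):
    im,d=read_camera(c);cv2.imwrite(f"pics/{c}7.png",im)
    P=np.array([[*at_d(c,(u,v),d[v,u])] for v in range(140,330) for u in range(190,420) if d[v,u]>0])
    m=(P[:,2]>.15)&(P[:,2]<.19)&(P[:,1]>.15)&(P[:,1]<.3)&(abs(P[:,0]-.465)<.02);print(c,"bend",m.sum(),np.median(P[m],0).round(4))
    for x0 in(.525,.55,.575):
        m=(P[:,2]>.12)&(P[:,2]<.165)&(P[:,1]>.01)&(P[:,1]<.05)&(abs(P[:,0]-x0)<.012)
        if m.sum():print("  trig",x0,m.sum(),np.percentile(P[m,1],[2,50,98]).round(4))
P=np.load("pics/cl_top.npy")[:,2:];m=(P[:,2]>.15)&(P[:,2]<.19)&(P[:,1]>.15)&(P[:,1]<.3)&(abs(P[:,0]-.465)<.02);print("bend before",np.median(P[m],0))
E
```

```text
side bend 0 [nan nan nan]
  trig 0.525 24 [0.0249 0.0273 0.0316]
  trig 0.55 27 [0.025  0.0288 0.0311]
top bend 12 [0.4635 0.2092 0.1762]
  trig 0.525 27 [0.0264 0.0304 0.0335]
  trig 0.55 32 [0.0272 0.0315 0.0359]
  trig 0.575 25 [0.0283 0.0325 0.0355]
bend before [0.46145535 0.25477344 0.1775059 ]
  return _methods._mean(a, axis=axis, dtype=dtype,
  ret = um.true_divide(
```

View pics/top7.png

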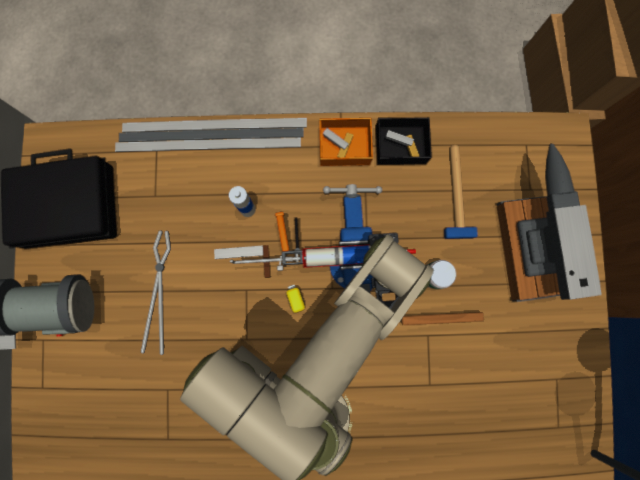

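View pics/side7.png

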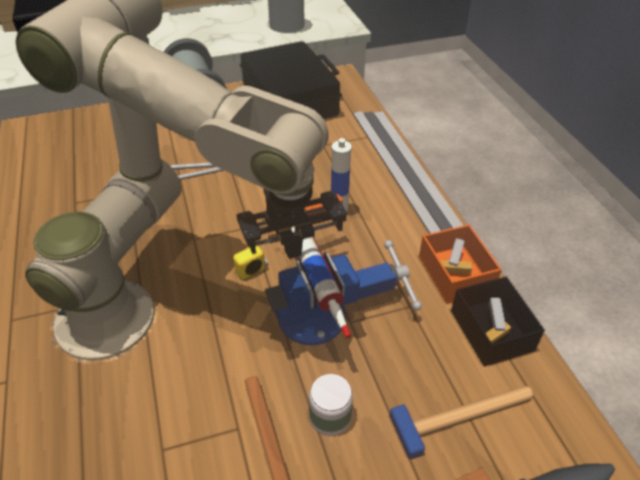

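```bash
python3 - <<'E'
from h import *
print(env.state()["wrist_force"],env.state()["qvel"].round(3));print(env.hand_in())
E
```

```text
[ 0.67512559  0.23155236 -0.4375447 ] [ 0.03   0.009 -0.009  0.002 -0.001  0.004]
the job is handed in; nothing more can be done
None
```

The gun is ready and the job was handed in at about 19 s of the 54 s allowed.

- **Rod:** I pushed it in by its bend in small steps, about 44 mm in all. The force then rose from the drag of about 2.5 N to 10 N with almost no further movement, and I stopped there. The peak reading of 10 N is well below the roughly 25 N at which the piston slips. The top camera puts the bend's shift at 45 mm, which agrees.
- **Trigger:** I pressed it until it stopped dead at 25–28 N, against about 10 N of spring, with the lever's slope in the picture matching full squeeze. I then let it go. The last top picture puts its front face back at y ≈ 0.027 m, as at the start.
- **Bench:** the bystanders look to be where they started, judged by eye in the last pictures. The robot was clear of everything, with under 1 N at the wrist.

Two checks disagreed:

- **Gripper height:** the cameras showed the fingertips about 26 mm higher than the reported tool position implies. My first try at the trigger therefore slid over the top of the lever. It showed no force beyond about 2 N and no sign in the picture that the lever had moved. I went down lower and repeated it. For the same reason, the rod was pushed near the top of its bend, not at the middle.
- **Side camera:** the arm hid the bend in the last side picture, so only the top camera confirmed its final place.

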